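# Check a machine spring at two marked lengths

## Task

On the bench spring tester, pull the sprung slide out by its upright black grip until its pointer lines up with the first marker (the small low one, nearer the spring tube) and keep it there for a good two seconds; then pull on until the pointer lines up with the second marker (the larger, round-headed one), taking care not to pull clearly past it. Finish there, still holding the slide at the second marker against its spring so that it can be read: do not let go. Leave both markers as they are set, and do not disturb the thread cone, screwdriver and pin tin lying around.

Things in the scene. Friction and masses are not known exactly. Their poses are not given: they have to be found in the camera images.
- tester: Bench spring tester, screwed down: grey base plate 410 x 150 x 12 mm. Origin on the bench surface, under the middle of the grip's travel; the slide is pulled along the tester's own -x, in a straight level line; its +x points to the dark spring tube (52 mm thick, top 68 mm above the bench, near end 150 mm from the origin along +x, far end 310 mm). The pointer scale and the marker rail are on its +y side. Turned up to 0.9 rad about the vertical.
- grip (a point): Centre for grasping the slide's grip: an upright black plastic plate, 14 mm thick along the pull, 40 mm wide across it, standing from 40 to 100 mm above the bench on a 44 x 50 mm aluminium carriage (top at 41 mm); this point is 75 mm above the bench. At rest it is 70 mm from the tester's origin along its +x (80 mm of clear space to the tube) and moves with the slide. Axes as the tester's.
- pointer (a point): Tip of the slide's thin steel pointer, which sticks out 68 mm to the +y side of the grip, 34 mm above the bench, exactly level with the grip's middle along the pull. Moves with the slide.
- slide (a joint): How far the slide is pulled out, m: 0 at rest, stop at 0.145. A spring always pulls it back: about 5 N at rest, growing 80 N/m (some 14 N at the second marker); let go, it runs home.
- first_marker (a joint): Setting of the first marker, in m of slide pull: when joint slide equals it, the pointer is in line. 0.025 to 0.045. Free to be pushed along its rail, so keep off it.
- second_marker (a joint): Setting of the second marker, in the same measure. 0.080 to 0.120. Also to be left alone.
- first_marker_edge (a point): Inner edge of the first marker's 3 mm steel fin, 38 mm above the bench, 71 mm to the tester's +y from the slide's line; the marker is a 12 mm wide dark saddle with a bare low fin, top 44 mm above the bench. Axes as the tester's.
- second_marker_edge (a point): Inner edge of the second marker's 3 mm steel fin, at the same height and offset; the marker is a 26 mm wide dark saddle whose fin carries a round 16 mm head, top 60 mm above the bench. Axes as the tester's.
- cone_mid (a point): Bystander: cone of pale thread, 60 mm wide at the foot, 112 mm tall; point half-way up its axis. On the -y side of the tester, 165 mm or more from the slide's line.
- screwdriver_grip (a point): Bystander: wood-handled screwdriver 160 mm long lying on the bench; point in the middle of its handle. On the -y side of the tester, 110 mm or more from the slide's line.
- tin_mid (a point): Bystander: round metal pin tin, 74 mm wide, 42 mm tall; point half-way up its axis. On the +y side of the tester, 165 mm or more from the slide's line.

How it is judged:
By the outcome, as a careful person would: the job done as asked, in the order asked, and still so for the second after the job is handed in, while the arm keeps its last pose, push and grip.
It also fails if it takes over 42 s, if anything falls off the work surface, if the arm or the gripper's body presses on something with over 40 N, if the wrist force passes 120 N, or if a joint passes its speed limit or range.

## Robot

A 6-joint arm with a two-finger parallel gripper is mounted at the origin on the work surface. World frame = base frame: x ahead of the robot, y to its left, z up, the work surface at z = 0. Lengths are in mm, angles in rad, forces in N, time in s.
With the tool pointing down it reaches from about 400 to 925 mm from the base axis. Payload 12.5 kg.
Tool frame: the origin (TCP) lies midway between the tips of the shut fingers; the grasp point (between the pads) lies 19 mm behind it; z points along the fingers, y is the line along which they close (so a half turn about z gives the same grasp; the last joint's range is limited). The gripper opens to 95 mm and grips with 3 to 60 N. Pads are 20 mm wide; open, the fingers measure 119 mm over their backs; the gripper's body (75 mm by 180 mm) begins 59 mm behind the grasp point.
Start: joints at [0.994, 0.491, 1.559, -0, 1.092, -0.106], TCP at [283.487, 557.03, 214.661] pointing down, gripper open.
Joint ranges: [-3.1, 3.1], [-0.84, 2.19], [0.05, 2.79], [-1.13, 4.28], [0.06, 2.93], [-2.69, 2.69]. Speed limits (rad/s): [2.22, 2.22, 2.79, 3.14, 3.14, 3.14].

## Interface

Orientations are given as [roll, pitch, yaw] about the fixed x, y, z axes, in that order (R = Rz(yaw) Ry(pitch) Rx(roll)).
In Python, from cell import state, read_camera, camera_info, env gives the robot as it stands.
- The arm moves only by the tool move_arm, never from a script. Its argument "commands" is a list of rows, each a list of 3 entries, a list of its own where there are three numbers: the shift along the world's x, y, z in cm, then the turn, a rotation vector about the world's x, y, z in degrees, then the opening, from 0 (shut) to 1 (fully open). A call has 1 to 10 rows; each row shifts and turns the commanded pose from where the row before left it; what a row does not reach is not made up. A row lasts 1/10 s, in which the tool goes at most 50 mm and 8.59 degrees, less where a joint would pass 70% of its speed; a pose out of reach is approached as far as the arm can. A call with a gripper value outside its range is refused whole. The fingers move at their own pace and stop on an object; the grip force is fixed at half the most. Time passes only in rows, so rows that do not move let the fingers close. It gives the time, the measured TCP pose, the force, the opening and the grip force at its end, in the units of the state.
- state(): the state, without advancing time (a new reading comes with each control period).
- read_camera(name): name is "scene" or "top" or "wrist"; returns the picture (480x640x3 uint8, blue, green, red); there is no depth.
- camera_info(name): a dict with "K" (3x3 intrinsics, pixels), "k1" (the pictures are not rectified: a ray, as slopes to the right and down, at radius r is drawn at 1 + k1 r^2 times it, then the intrinsics apply), "cam_to_world" (4x4, takes a point from camera to world coordinates). Camera axes: x right, y down, z forward; pixel columns grow to the right and rows downward; lengths in mm; the calibration is good to about 2 mm. A picture is of the moment at which its call begins: read the wrist's pose just before it. camera_info takes no time and is no camera call; for the wrist camera it gives the pose at the moment of the call.
- env.job_done(): hands the job in; it is judged then, once.
The state is a dict: "t": time; "joints": joint angles; "qvel": joint speeds; "tau": joint torques, N m; "eef_pos": TCP position; "tcp_rot": TCP orientation; "ft_force": force on the tool from outside, world axes, zero at the start; "moment": the same for the moment, N m; "opening": opening from 0.0 (shut) to 1.0 (fully open); "grip_force": force on a finger pad.
Only numpy, scipy, OpenCV 4.12 (cv2) and the standard library are available. Lean on these libraries where they do the work, as an engineer would, in place of code of your own. Each camera call takes 0.05 s, during which the arm holds its last target. There are 200 camera calls.

## Working session

There is one attempt and no reset: what is moved stays moved. The work goes in short steps, Python scripts to look and compute and a tool call to move; the robot and the scene stay as the last step left them, time stands still between calls to the robot, and variables do not carry over. Pictures are saved under pics/ and viewed, at most 10 in all, crops included, and the job is handed in when it is done.

Besides the shell and the picture viewer there is one more tool, called after "Request:" as name([rows], argument=value, ...), one row to a line, values as JSON. move_arm: Moves the arm, as the interface text tells. Its arguments: {"type":"object","properties":{"commands":{"type":"array"}},"required":["commands"]}

```bash
mkdir -p pics; cat > h.py <<'E'
import numpy as np, cv2
from cell import state, read_camera, camera_info, env
def ray(info,px):
    K=np.array(info["K"],float);k=info["k1"]
    d=np.array([(px[0]-K[0,2])/K[0,0],(px[1]-K[1,2])/K[1,1]]);u=d.copy()
    for _ in range(20): u=d/(1+k*(u@u))
    T=np.array(info["cam_to_world"]);return T[:3,3],T[:3,:3]@np.array([u[0],u[1],1])
def onz(info,px,z):
    o,d=ray(info,px);return o+d*(z-o[2])/d[2]
def proj(info,P):
    T=np.array(info["cam_to_world"]);c=T[:3,:3].T@(np.array(P,float)-T[:3,3]);u=c[:2]/c[2];u=u*(1+info["k1"]*(u@u))
    K=np.array(info["K"]);return np.array([K[0,0]*u[0]+K[0,2],K[1,1]*u[1]+K[1,2]])
E
python3 - <<'E'
from h import *
for n in("top","scene"):
    cv2.imwrite(f"pics/{n}0.png",read_camera(n));i=camera_info(n);print(n,np.round(i["K"],1).tolist(),i["k1"],np.round(i["cam_to_world"],3).tolist())
print(state())
E
```

```text
top [[490.1, 0.0, 321.6], [0.0, 490.1, 236.0], [0.0, 0.0, 1.0]] -0.08316849734869443 [[0.011, -0.984, 0.175, 460.741], [-1.0, -0.008, 0.02, 58.743], [-0.018, -0.175, -0.984, 888.966], [0.0, 0.0, 0.0, 1.0]]
scene [[454.5, 0.0, 315.4], [0.0, 454.5, 246.8], [0.0, 0.0, 1.0]] -0.11204854609117872 [[-0.15, 0.836, -0.528, 1040.215], [0.989, 0.12, -0.091, 134.042], [-0.013, -0.535, -0.845, 763.301], [0.0, 0.0, 0.0, 1.0]]
{'t': 0.1, 'joints': array([ 9.94414058e-01,  4.91495063e-01,  1.55937697e+00,  3.22557735e-06,
        1.09170413e+00, -1.05620579e-01]), 'qvel': array([-0.00025055, -0.0017675 , -0.00204545, -0.00027985,  0.00036332,
       -0.00055038]), 'tau': array([ 3.59750324e-03, -6.13627052e+01, -2.58603662e+01,  6.94531482e-02,
        4.70404595e-02, -6.73028080e-05]), 'eef_pos': array([283.35361747, 556.84205055, 214.12677739]), 'tcp_rot': array([-3.14061493e+00, -1.06530953e-04,  2.67082942e+00]), 'ft_force': array([1.14260619, 0.72436255, 0.30634099]), 'moment': array([-0.00659371,  0.02462902,  0.02178272]), 'grip_force': 0.0, 'opening': 0.9993063314370145}
```

View pics/top0.png

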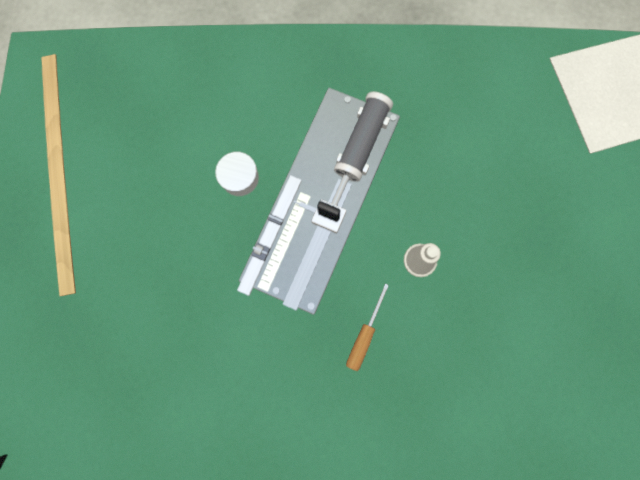

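View pics/scene0.png

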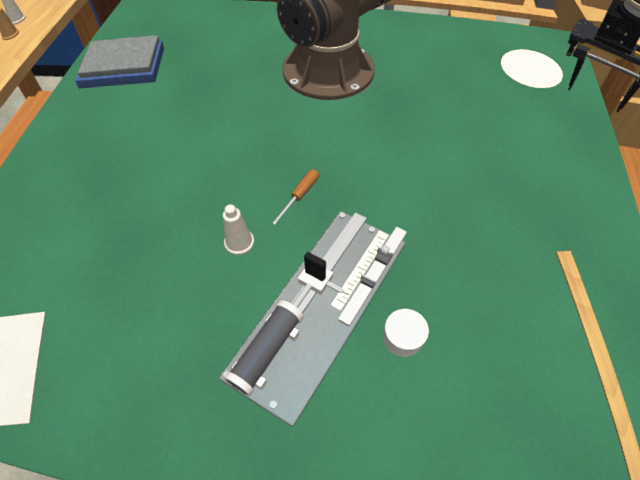

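The top view shows the tester from about (330,90) to (315,313), with the grip at (329,212), the first marker at about (276,218) and the second at about (261,250). The tin is at (237,175), the cone at (425,255) and the screwdriver at (365,335). I'll zoom in to get more exact points.

```bash
python3 - <<'E'
from h import *
t=cv2.imread("pics/top0.png")[160:310,230:380];s=cv2.imread("pics/scene0.png")[210:330,290:410]
a=cv2.resize(t,(600,600),interpolation=cv2.INTER_CUBIC)
cv2.imwrite("pics/c.png",a)
t=cv2.imread("pics/top0.png");i=camera_info("top")
# tube and grip dark blobs
m=((t.max(2)<85)&(t.max(2).astype(int)-t.min(2)<25)).astype(np.uint8)
n,l,st,c=cv2.connectedComponentsWithStats(m)
for k in range(1,n):
    if st[k,4]>40: 
        r=cv2.minAreaRect(np.argwhere(l==k)[:,::-1].astype(np.float32));print(st[k],np.round(c[k],1),np.round(cv2.boxPoints(r),1).tolist())
# plate corners
for p in[(331,90),(399,117),(315,313)]: print(p,np.round(onz(i,p,12),1))
E
```

```text
[318 202  22  19 202] [328.3 211.6] [[314.8999938964844, 211.6999969482422], [319.5, 200.89999389648438], [341.29998779296875, 210.3000030517578], [336.70001220703125, 221.0]]
[  0 455   7  13  44] [  1.9 459.6] [[-4.0, 465.0], [2.0, 453.0], [6.0, 455.0], [0.0, 467.0]]
(331, 90) [903.6  61.5  12. ]
(399, 117) [848.5 -68.7  12. ]
(315, 313) [478.   86.6  12. ]
```

View pics/c.png

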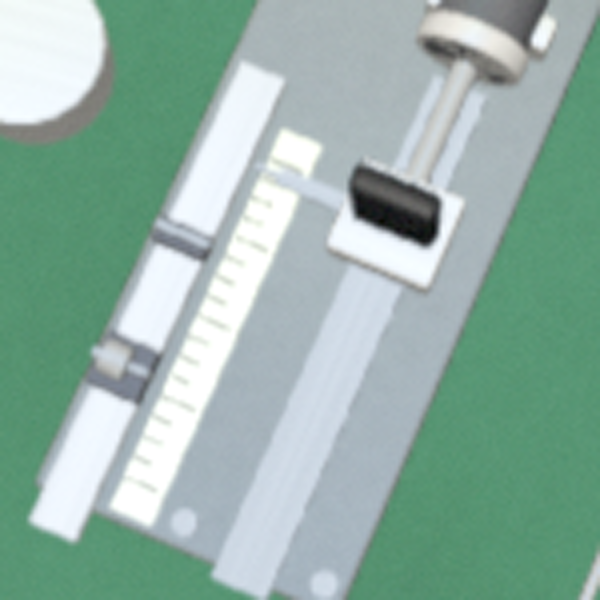

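The crop shows the pointer tip at about (295.5,201.8) in the full picture. The first fin's inner end is at about (282,221.5) and the second's at about (267.5,252.5).

```bash
python3 - <<'E'
from h import *
i=camera_info("top");yaw=-0.398;u=np.array([np.cos(yaw),np.sin(yaw)]);v=np.array([-u[1],u[0]])
g=onz(i,(328.3,211.6),75);p=onz(i,(295.5,201.8),34);a=onz(i,(282,221.5),38);b=onz(i,(267.5,252.5),38)
for n,q in zip("gpab",(g,p,a,b)): print(n,np.round(q,1),np.round([(q-g)[:2]@u,(q-g)[:2]@v],1))
print("tin",onz(i,(237,172),42))
s=state();print(s["tcp_rot"]); w=camera_info("wrist");print(np.round(w["cam_to_world"],2).tolist(),np.round(w["K"],0).tolist())
from scipy.spatial.transform import Rotation as R
print(R.from_euler("xyz",s["tcp_rot"]).as_matrix().round(3))
E
```

```text
g [647.7  64.2  75. ] [0. 0.]
p [674.8 123.6  34. ] [ 2.  65.2]
a [637.7 146.6  38. ] [-41.2  72. ]
b [581.8 170.8  38. ] [-102.1   72.7]
tin [727.81464359 230.36029272  42.        ]
[-3.14061493e+00 -1.06530953e-04  2.67082942e+00]
[[0.45, 0.85, 0.26, 210.49], [0.89, -0.43, -0.13, 594.06], [0.0, 0.29, -0.96, 384.52], [0.0, 0.0, 0.0, 1.0]] [[380.0, 0.0, 320.0], [0.0, 380.0, 240.0], [0.0, 0.0, 1.0]]
[[-0.891  0.454 -0.001]
 [ 0.454  0.891 -0.001]
 [ 0.    -0.001 -1.   ]]
```

Request:
move_arm([
  [[2.6,-3.5,0],[0,0,-6.2],1],
  [[2.6,-3.5,0],[0,0,-6.2],1],
  [[2.6,-3.5,0],[0,0,-6.2],1],
  [[2.6,-3.5,0],[0,0,-6.2],1],
  [[2.6,-3.5,0],[0,0,-6.2],1],
  [[2.6,-3.5,0],[0,0,-6.2],1],
  [[2.6,-3.5,0],[0,0,-6.2],1],
  [[2.6,-3.5,0],[0,0,-6.2],1],
  [[2.6,-3.5,0],[0,0,-6.2],1],
  [[2.6,-3.5,0],[0,0,-6.2],1],
])

```text
t: 1.1
eef_pos: [544.2, 205.4, 214.5]
tcp_rot: [-3.141, 0.0, 1.584]
ft_force: [-0.1, 0.3, 0.1]
opening: 0.999
grip_force: 0.0
```

Request:
move_arm([
  [[2.6,-3.5,0],[0,0,-6.2],1],
  [[2.6,-3.5,0],[0,0,-6.0],1],
  [[2.6,-3.5,0],[0,0,-6.0],1],
  [[2.6,-3.5,0],[0,0,-6.0],1],
  [[0,0,0],[0,0,0],1],
])

```text
t: 1.6
eef_pos: [649.6, 62.8, 213.7]
tcp_rot: [3.141, 0.001, 1.159]
ft_force: [-0.4, 0.4, -0.8]
opening: 1.004
grip_force: 0.0
```

```bash
python3 - <<'E'
from h import *
w=camera_info("wrist");cv2.imwrite("pics/w1.png",read_camera("wrist"));s=state();print(s["t"],s["eef_pos"],s["tcp_rot"],s["joints"])
i=w
for P in((647.7,64.2,100),(674.8,123.6,34),(637.7,146.6,38),(581.8,170.8,38)): print(proj(w,P))
np.save("w1.npy",w["cam_to_world"]);print(w["k1"])
E
```

```text
1.65 [648.22488911  64.85604654 213.68039092] [-3.14070418e+00  5.45684315e-04  1.16294458e+00] [-1.54764165e-03  5.30491977e-01  1.48951566e+00 -1.66567595e-04
  1.12261683e+00  4.06376599e-01]
[316.49921044 235.06834615]
[318.12122862 144.33782649]
[268.84895644 137.18083431]
[199.17799476 137.18749133]
0.028260563055358356
```

View pics/w1.png

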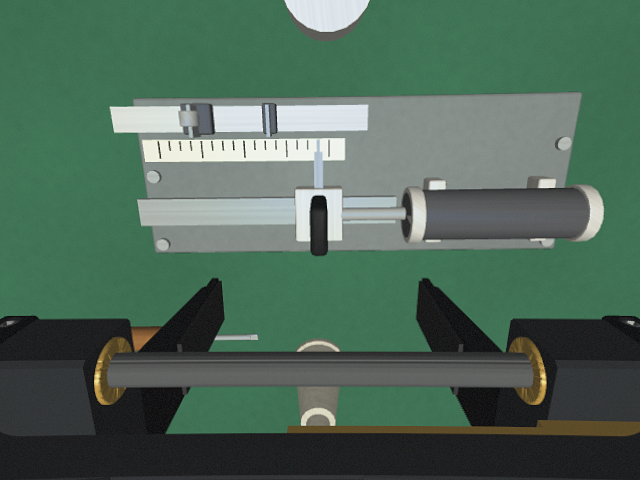

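The wrist view shows the grip at about (319,225) and the pointer tip at about (318,152). The first fin is at about (270,118) and the second at about (190,118), with the tube on the right. Now to refine these from this view.

```bash
python3 - <<'E'
from h import *
w=camera_info("wrist");w["cam_to_world"]=np.load("w1.npy")
t=cv2.imread("pics/w1.png")
m=(t.max(2)<60).astype(np.uint8);m[270:]=0
n,l,st,c=cv2.connectedComponentsWithStats(m)
for k in range(1,n):
    if st[k,4]>40: print(st[k],np.round(c[k],1))
A=onz(w,(135,99),12);B=onz(w,(581,94),12);d=B-A;print("yaw",np.arctan2(d[1],d[0]),np.linalg.norm(d))
C=onz(w,(140,199),33)
yaw=np.arctan2(d[1],d[0]);u=np.array([np.cos(yaw),np.sin(yaw)]);v=np.array([-u[1],u[0]])
g=onz(w,(319,238),100)
tube=[onz(w,p,42) for p in((418,214),(590,212))];print("tube",tube)
for n,q in zip(["g","p","tube"],(g,onz(w,(318.5,152),34),tube[0])): print(n,q,(q-g)[:2]@u,(q-g)[:2]@v)
# zoom of marker area
cv2.imwrite("pics/c2.png",cv2.resize(t[90:260,170:350],(720,600*680//600*600//680),interpolation=cv2.INTER_CUBIC))
s=state();tr=s["tcp_rot"];print(s["eef_pos"],"tool y dir yaw",tr[2]-np.pi/2)
E
```

```text
[210 105   4  29  55] [211.7 119.1]
[456 188 120   3 189] [521.9 189.2]
[402 193   9  23 119] [406.7 203.7]
[310 196  18  60 930] [318.6 226. ]
[402 217   8  20 113] [405.5 226.8]
yaw -0.4033935484640938 404.1834414110427
tube [array([734.15081131,  30.19922594,  42.        ]), array([876.64911575, -30.33815796,  42.        ])]
g [648.52904118  61.24283382 100.        ] 0.0 0.0
p [672.4376986 117.3652899  34.       ] -0.04079813693622421 61.00288773244016
tube [734.15081131  30.19922594  42.        ] 90.93518124173924 5.058252936232163
[648.22488911  64.85604654 213.68039092] tool y dir yaw -0.4078517426367503
```

View pics/c2.png

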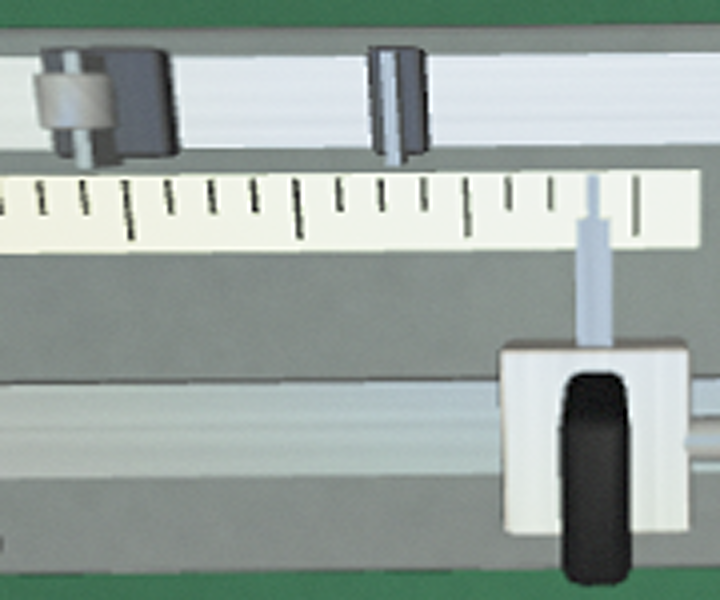

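The pointer tip is at (318.3,140), the first fin's end at (269.3,136.2) and the second fin's end at about (191.5,137).

```bash
python3 - <<'E'
from h import *
w=camera_info("wrist");w["cam_to_world"]=np.load("w1.npy")
yaw=-0.402;u=np.array([np.cos(yaw),np.sin(yaw)]);v=np.array([-u[1],u[0]])
p=onz(w,(318.3,140),34)
for q in((269.3,136.2),(191.5,137)):
    q=onz(w,q,38);print(q,(q-p)[:2]@u,(q-p)[:2]@v)
print(p, "grip",p[:2]-68*v,u)
# tick spacing check z=13
a=onz(w,(170+636/4,145),13);b=onz(w,(170+128/4,145),13);print("ticks",np.linalg.norm(a-b)/12)
E
```

```text
[638.42444045 147.18706395  38.        ] -42.905388325172794 3.7419008219804115
[575.73869991 173.58605098  38.        ] -110.9227007505069 3.5099658933012425
[676.44536982 126.95631759  34.        ] grip [649.8397113   64.37725612] [ 0.92028032 -0.39125968]
ticks 9.999122394681331
```

Request:
move_arm([
  [[0.1,-0.05,-4],[0,0,0.3],1],
  [[0,0,-4],[0,0,0],1],
  [[0,0,-4],[0,0,0],1],
  [[0,0,-2.5],[0,0,0],1],
  [[0,0,-1.1],[0,0,0],1],
  [[0,0,0],[0,0,0],0],
  [[0,0,0],[0,0,0],0],
  [[0,0,0],[0,0,0],0],
  [[0,0,0],[0,0,0],0],
  [[0,0,0],[0,0,0],0],
])

```text
t: 2.65
eef_pos: [648.8, 66.5, 59.6]
tcp_rot: [3.14, -0.0, 1.172]
ft_force: [-0.6, 0.1, -0.1]
opening: 0.64
grip_force: 0.0
```

Request:
move_arm([
  [[0,0,0],[0,0,0],0],
  [[0,0,0],[0,0,0],0],
  [[0,0,0],[0,0,0],0],
  [[0,0,0],[0,0,0],0],
  [[0,0,0],[0,0,0],0],
])

```text
t: 3.15
eef_pos: [648.5, 66.5, 58.6]
tcp_rot: [-3.142, 0.0, 1.172]
ft_force: [0.4, 0.2, -1.0]
opening: 0.22
grip_force: 0.0
```

Request:
move_arm([
  [[0,0,0],[0,0,0],0],
  [[0,0,0],[0,0,0],0],
  [[0,0,0],[0,0,0],0],
  [[0,0,0],[0,0,0],0],
])

```text
t: 3.55
eef_pos: [649.0, 66.3, 58.6]
tcp_rot: [3.141, -0.0, 1.171]
ft_force: [6.0, -2.7, -3.6]
opening: 0.149
grip_force: 30.0
```

```bash
python3 - <<'E'
from h import *
w=camera_info("wrist");cv2.imwrite("pics/w2.png",read_camera("wrist"));np.save("w2.npy",w["cam_to_world"]);s=state();print(s)
for P in((676.4,127,34),(638.4,147.2,38),(575.7,173.6,38)): print(proj(w,P))
E
```

```text
{'t': 3.6, 'joints': array([ 6.97283922e-04,  7.03631630e-01,  1.62436141e+00, -2.15625205e-04,
        8.12536780e-01,  4.00320616e-01]), 'qvel': array([ 5.68015036e-04,  3.27584019e-05, -7.48491320e-04,  1.09697912e-03,
        1.44870779e-03, -2.37316531e-04]), 'tau': array([  1.64035387, -70.34596682, -18.48175049,   0.29970151,
         0.92809048,  -0.09155848]), 'eef_pos': array([648.9925739 ,  66.30998722,  58.63371458]), 'tcp_rot': array([ 3.14055279e+00, -2.69878331e-04,  1.17132133e+00]), 'ft_force': array([ 4.80949354, -2.11450872, -3.61161418]), 'moment': array([-0.32738953, -0.39508373, -0.03247741]), 'grip_force': 30.000086724758148, 'opening': 0.1418318705550115}
[322.55770891 157.70928839]
[234.94631913 150.24832735]
[ 93.89070433 149.63960718]
```

View pics/w2.png

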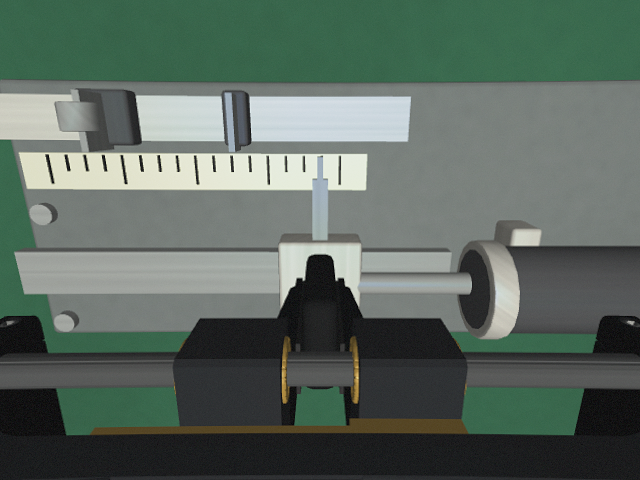

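The grip is held (opening 14 mm, a pull of about 5 N). The pointer tip is at (320,157), the first fin's end at (236,150) and the second fin's end at about (94,150).

```bash
python3 - <<'E'
from h import *
w=camera_info("wrist");w["cam_to_world"]=np.load("w2.npy")
t=cv2.imread("pics/w2.png")
yaw=-0.402;u=np.array([np.cos(yaw),np.sin(yaw)])
p=onz(w,(320.3,157),34)
for q in((236,150),(94,150)): print((onz(w,q,38)-p)[:2]@u)
s=onz(w,(17,252),33);e=onz(w,(278,250),33);d=e-s;print("yaw rail",np.arctan2(d[1],d[0]))
s=onz(w,(20,153),13);e=onz(w,(366,154),13);d=e-s;print("yaw scale",np.arctan2(d[1],d[0]))
g=cv2.cvtColor(t,cv2.COLOR_BGR2GRAY)
for y in(145,147,149,151): print(y,g[y,80:108].tolist(),g[y,226:246].tolist())
print(g[160,310:330].tolist())
E
```

```text
-41.21712587251767
-109.74675166015491
yaw rail -0.3921938760212322
yaw scale -0.39831213046692593
145 [127, 154, 163, 162, 163, 164, 163, 139, 91, 63, 69, 68, 67, 67, 69, 69, 73, 71, 70, 68, 66, 66, 70, 70, 68, 67, 68, 66] [121, 98, 131, 174, 171, 170, 172, 175, 174, 57, 67, 67, 72, 64, 56, 52, 53, 54, 55, 49]
147 [117, 144, 162, 162, 161, 161, 165, 150, 104, 63, 68, 69, 69, 67, 65, 70, 69, 69, 69, 67, 68, 67, 69, 69, 71, 72, 70, 65] [121, 122, 149, 175, 171, 172, 172, 170, 180, 61, 69, 66, 70, 70, 60, 127, 123, 124, 121, 127]
149 [119, 136, 157, 164, 161, 163, 161, 166, 132, 61, 66, 68, 70, 64, 70, 68, 66, 70, 66, 66, 62, 63, 68, 66, 67, 65, 71, 75] [121, 123, 136, 175, 172, 172, 173, 172, 180, 61, 69, 66, 68, 63, 61, 126, 125, 123, 123, 125]
151 [116, 127, 145, 154, 153, 153, 152, 157, 132, 83, 70, 78, 78, 83, 91, 99, 99, 99, 103, 107, 107, 106, 112, 114, 120, 118, 121, 120] [122, 120, 125, 166, 163, 164, 163, 164, 168, 100, 88, 120, 120, 122, 126, 127, 124, 120, 121, 121]
[232, 232, 233, 233, 233, 234, 237, 192, 168, 171, 173, 172, 167, 228, 235, 233, 233, 233, 233, 234]
```

```bash
python3 - <<'E'
from h import *
w=camera_info("wrist");w["cam_to_world"]=np.load("w2.npy")
p=onz(w,(319.6,157),34)
for yaw in(-.398,-.404):
  u=np.array([np.cos(yaw),np.sin(yaw)])
  for q in((231.7,149),(84.7,149)): print((onz(w,q,38)-p)[:2]@u)
E
```

```text
-42.91300415263002
-113.71911860085747
-42.93702828683424
-113.74018492457839
```

Request:
move_arm([
  [[-0.46,0.196,0],[0,0,0],0],
  [[-0.46,0.196,0],[0,0,0],0],
  [[-0.46,0.196,0],[0,0,0],0],
  [[-0.46,0.196,0],[0,0,0],0],
  [[-0.46,0.196,0],[0,0,0],0],
  [[-0.46,0.196,0],[0,0,0],0],
  [[-0.46,0.196,0],[0,0,0],0],
  [[-0.46,0.196,0],[0,0,0],0],
  [[0,0,0],[0,0,0],0],
])

```text
t: 4.5
eef_pos: [612.1, 82.0, 58.6]
tcp_rot: [3.14, -0.0, 1.171]
ft_force: [5.9, -3.7, -5.1]
opening: 0.146
grip_force: 30.0
```

```bash
python3 - <<'E'
from h import *
w=camera_info("wrist");t=read_camera("wrist");cv2.imwrite("pics/w3.png",t);np.save("w3.npy",w["cam_to_world"]);s=state();print(s["t"],s["eef_pos"],s["tcp_rot"],s["ft_force"],s["opening"])
cv2.imwrite("pics/c3.png",cv2.resize(t[80:250,190:390],(800,600),interpolation=cv2.INTER_CUBIC))
E
```

```text
4.55 [612.28234199  81.85767865  58.62948033] [ 3.14009427e+00 -2.27784897e-04  1.17138177e+00] [ 6.74797643 -3.63583265 -4.57832262] 0.14392134656032268
```

View pics/c3.png

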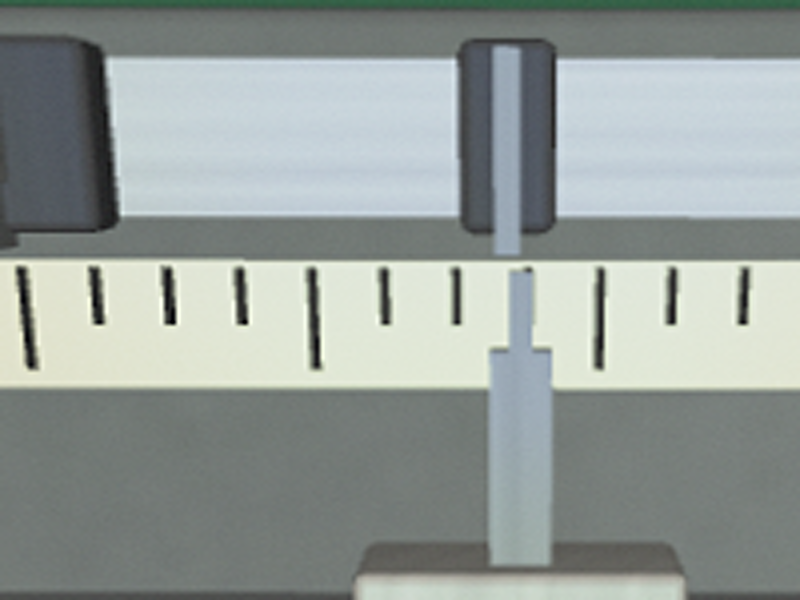

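The fin's centre is at crop x=508 and the pointer's at x=521, so the pointer is slightly short of the first marker. I'll compute the gap in mm.

```bash
cat >> h.py <<'E'
def runs(w,t,fc,pc):
    """bright runs of fin end (row 148) near col fc, pointer (row 160) near col pc -> gap mm along u"""
    g=cv2.cvtColor(t,cv2.COLOR_BGR2GRAY).astype(float)
    f=[c for c in range(fc-8,fc+9) if g[148,c]>145]; p=[c for c in range(pc-9,pc+10) if g[160,c]<205]
    u=np.array([np.cos(-.402),np.sin(-.402)])
    q=onz(w,(np.mean(f),149),38)-onz(w,(np.mean(p),157),34)
    return f,p,q[:2]@u
E
python3 - <<'E'
from h import *
w=camera_info("wrist");w["cam_to_world"]=np.load("w3.npy");t=cv2.imread("pics/w3.png")
g=cv2.cvtColor(t,cv2.COLOR_BGR2GRAY);print(g[148,308:328],g[160,310:330]);print(runs(w,t,317,320))
E
```

```text
[120 122 120 121 120 139 161 168 164 166 166 158 126 117 117 119 118 120
 119 119] [228 228 228 228 227 229 231 185 162 165 166 164 164 186 226 229 228 228
 228 228]
([314, 315, 316, 317, 318, 319], [317, 318, 319, 320, 321, 322, 323], np.float64(-1.729009195926858))
```

Request:
move_arm([
  [[-0.15,0.065,0],[0,0,0],0],
  [[0,0,0],[0,0,0],0],
])

```text
t: 4.75
eef_pos: [610.9, 82.5, 58.6]
tcp_rot: [3.14, -0.0, 1.171]
ft_force: [5.8, -4.9, -5.1]
opening: 0.146
grip_force: 30.0
```

```bash
python3 - <<'E'
from h import *
w=camera_info("wrist");t=read_camera("wrist");s=state();print(s["t"],s["eef_pos"],s["ft_force"],runs(w,t,319,320))
E
```

```text
4.8 [610.96910466  82.43226879  58.61616952] [ 7.19591816 -4.54350329 -4.63865552] ([316, 317, 318, 319, 320, 321], [317, 318, 319, 320, 321, 322, 323, 324, 325], np.float64(-1.2536627014786887))
```

Request:
move_arm([
  [[-0.07,0.03,0],[0,0,0],0],
  [[0,0,0],[0,0,0],0],
])

```text
t: 5.0
eef_pos: [610.4, 82.7, 58.6]
tcp_rot: [3.14, -0.0, 1.171]
ft_force: [6.7, -4.5, -3.5]
opening: 0.144
grip_force: 30.0
```

```bash
python3 - <<'E'
from h import *
w=camera_info("wrist");t=read_camera("wrist");s=state();print(s["t"],s["eef_pos"],s["ft_force"],runs(w,t,319,320))
g=cv2.cvtColor(t,cv2.COLOR_BGR2GRAY);print(g[148,310:330],g[160,310:330],g[170,310:330])
E
```

```text
5.05 [610.34663334  82.70838055  58.61825315] [ 6.51919851 -3.52814616 -4.27577564] ([317, 318, 319, 320, 321, 322, 323], [317, 318, 319, 320, 321, 322, 324, 325, 326], np.float64(-0.6879334028308))
[120 117 120 121 120 118 118 146 164 166 165 165 166 160 126 117 118 118
 117 119] [228 228 228 227 228 229 231 184 163 165 164 163 163 233 136  47 132 224
 230 227] [231 227 227 227 227 227 232 185 165 165 166 166 164 232 134  41 130 225
 229 228]
```

Request:
move_arm([
  [[0,0,0],[0,0,0],0],
  [[0,0,0],[0,0,0],0],
  [[0,0,0],[0,0,0],0],
  [[0,0,0],[0,0,0],0],
  [[0,0,0],[0,0,0],0],
  [[0,0,0],[0,0,0],0],
  [[0,0,0],[0,0,0],0],
  [[0,0,0],[0,0,0],0],
  [[0,0,0],[0,0,0],0],
  [[0,0,0],[0,0,0],0],
])

```text
t: 6.05
eef_pos: [610.3, 82.7, 58.6]
tcp_rot: [3.14, -0.0, 1.171]
ft_force: [6.7, -3.6, -4.2]
opening: 0.15
grip_force: 30.0
```

Request:
move_arm([
  [[0,0,0],[0,0,0],0],
  [[0,0,0],[0,0,0],0],
  [[0,0,0],[0,0,0],0],
  [[0,0,0],[0,0,0],0],
  [[0,0,0],[0,0,0],0],
  [[0,0,0],[0,0,0],0],
  [[0,0,0],[0,0,0],0],
  [[0,0,0],[0,0,0],0],
  [[0,0,0],[0,0,0],0],
  [[0,0,0],[0,0,0],0],
])

```text
t: 7.05
eef_pos: [610.4, 82.7, 58.7]
tcp_rot: [3.14, -0.0, 1.171]
ft_force: [6.5, -3.3, -3.9]
opening: 0.148
grip_force: 30.0
```

Request:
move_arm([
  [[0,0,0],[0,0,0],0],
  [[0,0,0],[0,0,0],0],
  [[0,0,0],[0,0,0],0],
  [[0,0,0],[0,0,0],0],
  [[0,0,0],[0,0,0],0],
  [[0,0,0],[0,0,0],0],
  [[0,0,0],[0,0,0],0],
  [[0,0,0],[0,0,0],0],
])

```text
t: 7.85
eef_pos: [610.3, 82.7, 58.6]
tcp_rot: [3.14, -0.0, 1.171]
ft_force: [6.8, -3.6, -3.3]
opening: 0.145
grip_force: 30.0
```

```bash
python3 - <<'E'
from h import *
w=camera_info("wrist");t=read_camera("wrist");s=state();print(s["t"],s["eef_pos"],s["ft_force"])
g=cv2.cvtColor(t,cv2.COLOR_BGR2GRAY);print(g[148,310:330],g[160,310:330]);print(g[148,150:195])
u=np.array([np.cos(-.402),np.sin(-.402)])
for c in range(164,182,3):print(c,((onz(w,(c,149),38)-onz(w,(319.7,157),34))[:2]@u))
E
```

```text
7.9 [610.36640145  82.70987448  58.62671209] [ 7.20780461 -4.757544   -4.03316374]
[120 118 117 122 122 123 119 149 163 165 165 164 166 157 126 116 117 119
 119 117] [229 227 227 229 227 228 232 182 162 166 165 166 164 232 139  48 132 225
 230 228]
[119 114 118 117 116 117 115 117 117 116 117 117 116 116 117 115 119 117
 115 117 117 117 117 118 116 113 146 163 163 162 162 164 144  92  59  64
  65  66  68  67  64  70  67  65  64]
164 -75.78867794114782
167 -74.3414373025159
170 -72.89347476237741
173 -71.44480286943214
176 -69.99543423819239
179 -68.54538154798507
```

Request:
move_arm([
  [[-0.6,0.255,0],[0,0,0],0],
  [[-0.6,0.255,0],[0,0,0],0],
  [[-0.6,0.255,0],[0,0,0],0],
  [[-0.6,0.255,0],[0,0,0],0],
  [[-0.6,0.255,0],[0,0,0],0],
  [[-0.6,0.255,0],[0,0,0],0],
  [[-0.6,0.255,0],[0,0,0],0],
  [[-0.6,0.255,0],[0,0,0],0],
  [[-0.6,0.255,0],[0,0,0],0],
  [[-0.6,0.255,0],[0,0,0],0],
])

```text
t: 8.9
eef_pos: [551.1, 107.9, 58.6]
tcp_rot: [3.138, -0.001, 1.171]
ft_force: [12.7, -9.0, -7.7]
opening: 0.144
grip_force: 30.0
```

Request:
move_arm([
  [[0,0,0],[0,0,0],0],
  [[0,0,0],[0,0,0],0],
])

```text
t: 9.1
eef_pos: [550.9, 107.9, 58.6]
tcp_rot: [3.139, -0.0, 1.172]
ft_force: [10.3, -7.8, -8.4]
opening: 0.147
grip_force: 30.0
```

```bash
python3 - <<'E'
from h import *
w=camera_info("wrist");t=read_camera("wrist");s=state();print(s["t"],s["eef_pos"],s["ft_force"],s["opening"])
g=cv2.cvtColor(t,cv2.COLOR_BGR2GRAY);print(g[148,300:335],g[160,300:335])
cv2.imwrite("pics/c4.png",cv2.resize(t[80:250,220:420],(800,600),interpolation=cv2.INTER_CUBIC))
E
```

```text
9.15 [550.97856634 107.87204458  58.62062068] [ 9.07275629 -8.03446044 -7.49652201] 0.1444451704715101
[128 127 129 127 128 126 129 129 130 130 129 129 130 128 129 128 130 127
 127 145 172 175 175 174 174 175 152 129 127 129 129 130 127 128 128] [237 235 235 235 234 234 235 234 235 234 234 235 236 242 161  69  99 169
 178 177 176 174 170 231 236 234 234 234 235 235 236 243 144  47  95]
```

View pics/c4.png

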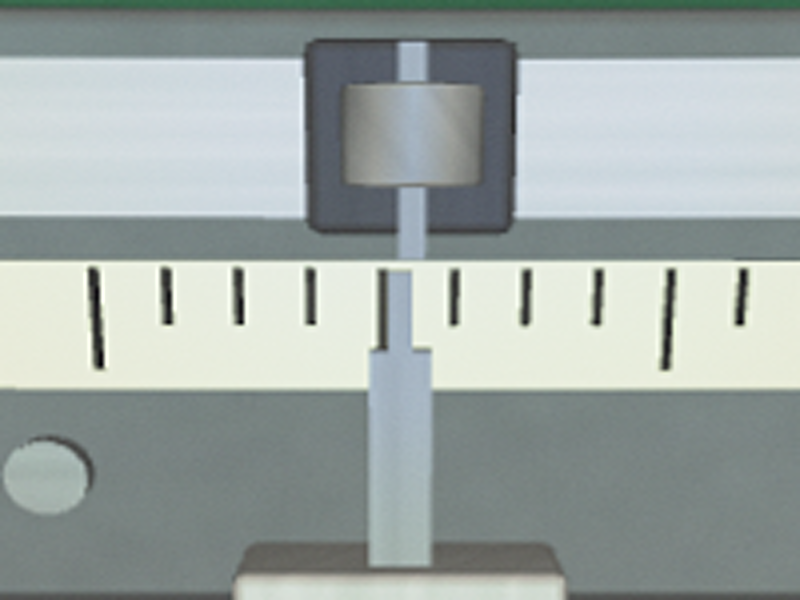

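The pointer (crop x≈400) is about 3 px, or 1.4 mm, past the second fin (x≈412). I'll ease it back.

Request:
move_arm([
  [[0.12,-0.05,0],[0,0,0],0],
  [[0,0,0],[0,0,0],0],
  [[0,0,0],[0,0,0],0],
])

```text
t: 9.45
eef_pos: [552.4, 107.3, 58.6]
tcp_rot: [3.138, -0.001, 1.171]
ft_force: [11.6, -8.2, -7.9]
opening: 0.145
grip_force: 30.0
```

```bash
python3 - <<'E'
from h import *
w=camera_info("wrist");t=read_camera("wrist");s=state();print(s["t"],s["eef_pos"],s["ft_force"],s["opening"])
g=cv2.cvtColor(t,cv2.COLOR_BGR2GRAY);print(g[148,310:330],g[160,310:330])
E
```

```text
9.5 [552.40151109 107.27151413  58.63880668] [11.84679033 -7.74363126 -7.25798933] 0.1452831667838644
[129 129 129 126 128 124 167 173 173 172 174 176 158 132 128 127 126 126
 127 128] [242 160  68  94 233 238 238 195 172 174 173 176 170 231 236 234 235 235
 242 164]
```

Request:
move_arm([
  [[-0.03,0.012,0],[0,0,0],0],
  [[0,0,0],[0,0,0],0],
  [[0,0,0],[0,0,0],0],
  [[0,0,0],[0,0,0],0],
  [[0,0,0],[0,0,0],0],
  [[0,0,0],[0,0,0],0],
  [[0,0,0],[0,0,0],0],
  [[0,0,0],[0,0,0],0],
])

```text
t: 10.3
eef_pos: [552.1, 107.4, 58.6]
tcp_rot: [3.138, -0.001, 1.171]
ft_force: [11.7, -9.1, -8.2]
opening: 0.147
grip_force: 30.0
```

```bash
python3 - <<'E'
from h import *
t=read_camera("wrist");s=state();print(s["t"],s["eef_pos"],s["ft_force"],s["opening"],s["grip_force"])
g=cv2.cvtColor(t,cv2.COLOR_BGR2GRAY)[:,310:330].astype(int);f,p=g[148],g[160];print(f,p)
if f[5]<165 and p[10]<205 and s["grip_force"]>20: print(env.job_done())
E
```

```text
10.35 [552.07301869 107.44028799  58.62044127] [11.46570508 -7.62273964 -7.45547043] 0.14498064228875435 30.0036558508873
[129 127 129 128 129 127 135 169 175 174 172 175 178 150 129 127 127 127
 126 126] [237 223 115  53 132 233 240 195 172 174 175 175 168 230 236 234 234 234
 237 224]
the job is handed in; nothing more can be done
None
```

The job is handed in: the slide was held level with the first marker for about 2.9 s and is now gripped at the second marker, lined up to within a fraction of a millimetre after overshooting it by about 1.4 mm and easing back; neither marker nor any bystander was touched as far as I could see.

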